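Hang the tape reel in the reel stand

TASK

Take the reel of masking tape out of its plywood cradle and hang it in the reel stand: bring the axle in from the open side of the two hook-shaped slots, slide it along the lips to the back, let it down into the throats and push it past the sprung rollers until it is fully home with the rollers snapped over it. Someone has reset the stand's height, so feel your way and do not force anything: the plates bend if they are bumped or pushed harder than about 20 N. Let go at the end and leave the other things on the table as they are.

Things in the scene. Friction and masses are not known exactly. Their poses are not given: they have to be found in the camera images.
- reel_center (a point): Tape reel: roll of masking tape (104 mm across, 25 mm wide, flat faces) on a grey hub and a steel axle 12 mm thick, 118 mm long; 0.20 to 0.28 kg. Point: centre of roll and axle; y axis along the axle, level. Starts 75 mm above the table, axle ends in open V notches; lifts straight out. Grip across its 25 mm width near the top of the roll. Collars of 22 mm diameter end 39 mm left and right of the point.
- cradle: Plywood cradle, fixed. Origin: centre of its underside. Base 110 (x) x 125 (y) x 10 mm; two V boards 10 mm thick at y = +-47 mm, 85 mm high, 60 mm along x. The axle lies along its y axis.
- stand: Reel stand, bolted down. Origin: on the table plumb below the seated axle's middle; y along the axle, x from the open mouth to the closed back. Two equal J plates, y = 42 to 48 mm each side, on a clamped head whose HEIGHT IS NOT REPORTED: the seated axle centre lies 100 to 155 mm above the table (find by touch or eye). Reaches x = -55 to 112 mm. Push under 20 N; touch it at 15 mm/s or less.
- lip_front (a point): On the table plumb below where the axle can be laid on the lips from above (stand x = -38 mm, good to 9 mm either way). Heights from the seated axle centre: the lips' level top edges are 18 mm up (axle centre 24 mm up when lying on them), from x = -55 to -7.5 mm. Further in, from x = -22 mm to the back, the upper jaws (33 to 48 mm up) bar the way from above. Axes as the stand's.
- throat_back (a point): On the table plumb below the throats' back wall (stand x = 7.5 mm), which runs from seat to upper jaw: an axle slid in along the lips stops there with its centre at x = 1.5 mm. The lips end at x = -7.5 mm; between lies the plumb throat, 15 mm wide, 24 mm down to the seat. About 16 mm above the seat the axle meets the rollers; they yield easier if it is eased 1 to 2 mm off the back wall. Axes as the stand's.
- bail (a joint): Sprung bail (rad) with two 10 mm rollers across the throats, outside the plates, 50 to 61 mm left and right of the middle. 0: shut, also when the reel just lies on the rollers (its weight does not open them). Swings back to 0.07 to 0.12 while the axle is pushed down past (4 to 12 N), then rests at 0.01 to 0.06 with the axle fully home, the rollers bearing on it from above.
- spare_roll: Spare roll of tape lying flat, 104 mm across, 25 mm high; bystander. Origin: centre of its underside.
- tin: Round tin, 70 mm across, 44 mm high; bystander. Origin: centre of its underside.
- block: Aluminium set-up block, 50 x 70 x 25 mm; bystander. Origin: centre of its underside.
- weight: Brass hold-down weight, 42 mm across, 56 mm high; bystander. Origin: centre of its underside.

How it is judged:
On the way, in this order (a step that is already met when the one before it is completed fails the run):
1. the reel is lifted out of the cradle (its centre more than 105 mm above the table) (height (world z) of reel_center above 0.105 m), for 0.1 s.
2. the level axle is in the slots, under the upper jaws or over the throats (reel centre 20 mm before to 4 mm behind the seat in the stand's x, within 6 mm in y), rollers still shut (x of reel_center in the frame of stand between -0.02 and 0.004 m and y of reel_center in the frame of stand between -0.006 and 0.006 m and z of reel_center in the frame of stand between 0.114 and 0.189 m and angle between reel_center's own y axis and vertical between 1.53 and 1.61 rad and value of joint bail below 0.008 rad), for 0.05 s.
At the end, for the whole second after the job is handed in: Reel hangs released, at rest (under 20 mm/s): centre within 4 mm of the seat along the stand's x, 6 mm along y, 95 to 160 mm above the table, axle level within 2 degrees, rollers snapped over the axle (bail 0.008 to 0.065 rad: only so with the axle fully home) (x of reel_center in the frame of stand between -0.004 and 0.004 m and y of reel_center in the frame of stand between -0.006 and 0.006 m and z of reel_center in the frame of stand between 0.095 and 0.16 m and angle between reel_center's own y axis and vertical between 1.53 and 1.61 rad and value of joint bail between 0.008 and 0.065 rad and linear speed of reel below 0.02 m/s); the robot touches nothing.
It fails at once if the reel bears on the stand with more than 35 N, all contacts added up (sprung rollers and weight make up to 15 N of it, so a push of 20 N is allowed) (contact force between reel and stand above 35 N).
It fails at once if the robot itself pushes the stand with more than 35 N (contact force between any of the fingers, the arm and stand above 35 N).
It fails at once if another thing on the table is shifted by more than 30 mm (distance of any of spare_roll, tin, block, weight from where it was at the start of the episode above 0.03 m).
It also fails if it takes over 56 s, if anything falls off the work surface, if the arm or the gripper's body presses on something with over 40 N, if the wrist force passes 120 N, or if a joint passes its speed limit or range.

ROBOT

A 6-joint arm with a two-finger parallel gripper is mounted at the origin on a cart in front of the work surface, level with it; the furniture and walls round the work are solid. World frame = base frame: x ahead of the robot, y to its left, z up, the work surface at z = 0. Lengths are in m, angles in rad, forces in N, time in s.
With the tool pointing down it reaches from about 0.25 to 0.8 m from the base axis. Payload 3.9 kg.
Tool frame: the origin (TCP) lies midway between the tips of the shut fingers; the grasp point (between the pads) lies 19 mm behind it; x points along the fingers, y is the direction in which the jaws open and shut, and the axes are right-handed (so a half turn about x gives the same grasp; the last joint's range is limited). The gripper opens to 85 mm and grips with 20 to 120 N. Pads are 22 mm wide; open, the fingers measure 114 mm over their backs; the gripper's body (76 mm by 85 mm) begins 54 mm behind the grasp point. The pads swing forward as they close: fully open they stand 13 mm farther back than shut.
Start: joints at [-1.332, 0.26, -0.138, 1.173, 0, 1.571], TCP at [0.124, -0.51, 0.231] pointing down, gripper open.
Joint ranges: [-2.78, 2.78], [-0.83, 1.72], [-1.28, 1.37], [-1.9, 2.12], [-1.57, 1.48], [-3.14, 3.14]. Speed limits (rad/s): [2.57, 2.57, 3.14, 3.14, 3.14, 3.14].

INTERFACE

Orientations are given as a unit quaternion [x, y, z, w].
In Python, from plant import get_obs, viewer, ticket gives the robot as it stands.
- The arm moves only by the shell command python3 -m handwheel 'ROWS' [FORCE]. ROWS is JSON, a list of rows, each an object with "slide": the shift along the tool's x, y, z in cm, a list of three; "dr": the turn, a rotation vector about the tool's x, y, z in degrees, a list of three; "jaw": the opening in per cent of the stroke, from 0 (shut) to 100 (fully open). A call has exactly 10 rows; each row shifts and turns the commanded pose from where the row before left it, along the tool's axes as they then stand; what a row does not reach is not made up. A row lasts 1/12 s, in which the tool goes at most 41.7 mm and 7.16 degrees, less where a joint would pass 70% of its speed; a pose out of reach is approached as far as the arm can. A call with a gripper value outside its range is refused whole. The fingers move at their own pace and stop on an object; FORCE is the grip in N (left out, the last holds). Time passes only in rows, so rows that do not move let the fingers close, or fill a call up. It gives the time, the measured TCP pose, the force and the opening at its end, in the units of the state.
- get_obs(): the state, without advancing time (a new reading comes with each control period).
- viewer.read_camera(name): name is "scene" or "top" or "wrist"; returns a dict with "color" (384x512x3 uint8, blue, green, red), "range_z" (384x512 float32, m along the optical axis (not along the pixel's ray), 0 where there is no reading), "vertical_fov" (degrees; the focal length in pixels is half the picture's height over the tangent of half this angle, whatever the lens; pixels are square), "cx", "cy" (the principal point, pixels), "rvec" (rotation vector, rad) and "tvec" (3), from world to camera coordinates, as OpenCV has them; the wrist camera has in their place "T_tool_cam" (4x4, takes a point from camera to tool coordinates, whose origin is the TCP and whose axes are the tool frame's). Camera axes: x right, y down, z forward; pixel columns grow to the right and rows downward; lengths in m; the calibration is good to about 2 mm. A picture is of the moment at which its call begins: read the wrist's pose just before it.
- ticket.hand_in(): hands the job in, once; it reports no verdict.
Trained networks look in the newest picture that a camera, given by its name, has taken for a name from the list of things; names that differ only in an ending like _2 or _b are one class to them, and where a whole thing is asked for, a point or a joint stands for the part that bears it (a point fixed in the world has none). Each returns a list of dicts, best first, with "score" (0 to 1); they miss things now and then, are a little off and sometimes report something else, mostly with a low value. They report only what shows in the picture. A call takes as long as a camera call.
- viewer.outline_of(camera, label): "pixels" (384x512 bool, what is visible of it).
- viewer.spot_point(camera, label): "at" ([x, y, z] in m, in the coordinates of the camera as it stood for that picture, good to about 4 mm: a listed point, or the origin of a listed thing).
The state is a dict: "t": time; "qpos": joint angles; "qvel": joint speeds; "joint_torque": joint torques, N m; "position": TCP position; "ee_rot": TCP orientation; "wrist_force": force on the tool from outside, world axes, zero at the start; "wrist_torque": the same for the moment, N m; "grip_width": finger opening in m.
Only numpy, scipy, OpenCV 4.12 (cv2) and the standard library are available. Lean on these libraries where they do the work, as an engineer would, in place of code of your own. Each camera call takes 0.05 s, during which the arm holds its last target. There are 200 camera calls.

## Working session

There is one attempt and no reset: what is moved stays moved. The work goes in short steps, Python scripts to look and compute and a shell command to move; the robot and the scene stay as the last step left them, time stands still between calls to the robot, and variables do not carry over. Pictures are saved under pics/ and viewed, about 8 in all and at most 12, crops included, and the job is handed in when it is done.

```bash
mkdir -p pics; cat > h.py <<'E'
import numpy as np, cv2
from plant import get_obs, viewer, ticket
from scipy.spatial.transform import Rotation as R
np.set_printoptions(precision=4,suppress=True)
def cam(name):
    o=get_obs(); c=viewer.read_camera(name)
    if name=="wrist":
        T=np.eye(4);T[:3,:3]=R.from_quat(o["ee_rot"]).as_matrix();T[:3,3]=o["position"];T=T@c["T_tool_cam"]
    else:
        V=np.eye(4);V[:3,:3]=cv2.Rodrigues(np.array(c["rvec"],float))[0];V[:3,3]=np.ravel(c["tvec"]);T=np.linalg.inv(V)
    c["T"]=T; c["f"]=192/np.tan(np.radians(c["vertical_fov"])/2); return c
def cloud(c):
    v,u=np.mgrid[0:384,0:512]; z=c["range_z"]
    P=np.stack([(u-c["cx"])/c["f"]*z,(v-c["cy"])/c["f"]*z,z],-1)
    return P@c["T"][:3,:3].T+c["T"][:3,3]
def spot(name,c,l,n=2):
    return [(round(d["score"],2),c["T"][:3,:3]@np.array(d["at"])+c["T"][:3,3]) for d in viewer.spot_point(name,l)[:n]]
def st():
    o=get_obs(); print("t",o["t"],"p",o["position"],"F",o["wrist_force"],"w",o["grip_width"]); print(R.from_quat(o["ee_rot"]).as_matrix())
E
python3 - <<'E'
from h import *
st(); print(get_obs()["qpos"])
ims=[]
for n in("scene","top"):
    c=cam(n); ims.append(c["color"]); np.savez("c_"+n,**{k:np.array(v) for k,v in c.items()})
    print(n,c["T"][:3,3])
    for l in("reel_center","cradle","stand","lip_front","throat_back","spare_roll","tin","block","weight"):
        print(l,*spot(n,c,l))
    for l in("stand","cradle","reel_center"):
        r=viewer.outline_of(n,l)
        if r: np.save(f"m_{n}_{l}",r[0]["pixels"])
for n,i in zip("st",ims): cv2.imwrite(f"pics/{n}0.png",cv2.resize(i,(800,600)))
E
```

```text
t 0.0 p [ 0.124  -0.5094  0.2304] F [-0.1605 -0.2019 -0.135 ] w 0.08560567120443927
[[-0.0005  0.2365 -0.9716]
 [ 0.002  -0.9716 -0.2365]
 [-1.     -0.002   0.    ]]
[-1.332   0.2607 -0.1394  1.1727 -0.      1.5708]
scene [ 1.1287 -0.352   0.7784]
reel_center (0.7, array([ 0.4727, -0.188 ,  0.0743]))
cradle (0.75, array([ 0.4686, -0.1894, -0.0001]))
stand (0.79, array([0.5303, 0.1448, 0.0003]))
lip_front (0.74, array([ 0.5177,  0.1095, -0.0008]))
throat_back (0.79, array([ 0.5264,  0.1494, -0.0012]))
spare_roll (0.65, array([ 0.7629, -0.1477, -0.0008])) (0.24, array([ 0.4669, -0.1874,  0.004 ]))
tin (0.88, array([ 0.7275, -0.3119,  0.0003]))
block (0.97, array([ 0.7622,  0.0247, -0.0008]))
weight (0.47, array([ 0.7336,  0.2893, -0.0022]))
top [ 0.4073 -0.0226  1.0802]
reel_center (0.86, array([ 0.4693, -0.1874,  0.0733]))
cradle (0.93, array([ 0.4736, -0.19  , -0.0013]))
stand (0.81, array([0.528 , 0.1439, 0.0023]))
lip_front (0.69, array([ 0.5172,  0.1077, -0.0033]))
throat_back (0.58, array([0.5309, 0.1485, 0.0001]))
spare_roll (0.76, array([ 0.7667, -0.1472, -0.0011]))
tin (0.73, array([ 0.7259, -0.3087, -0.0013]))
block (0.79, array([ 0.7646,  0.0263, -0.0015])) (0.61, array([ 0.5313,  0.1488, -0.002 ]))
weight (0.58, array([ 0.7351,  0.2909, -0.0029])) (0.52, array([ 0.7661, -0.1488, -0.0006]))
```

View pics/s0.png

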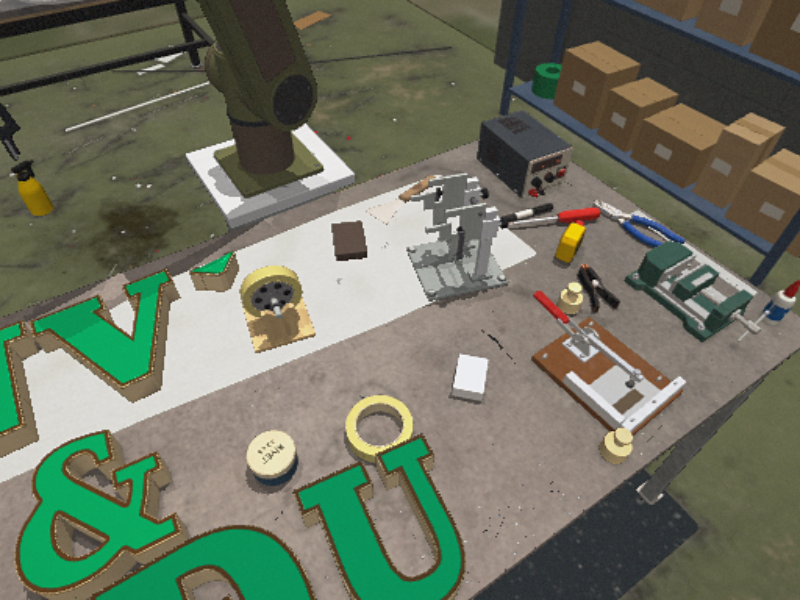

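View pics/t0.png

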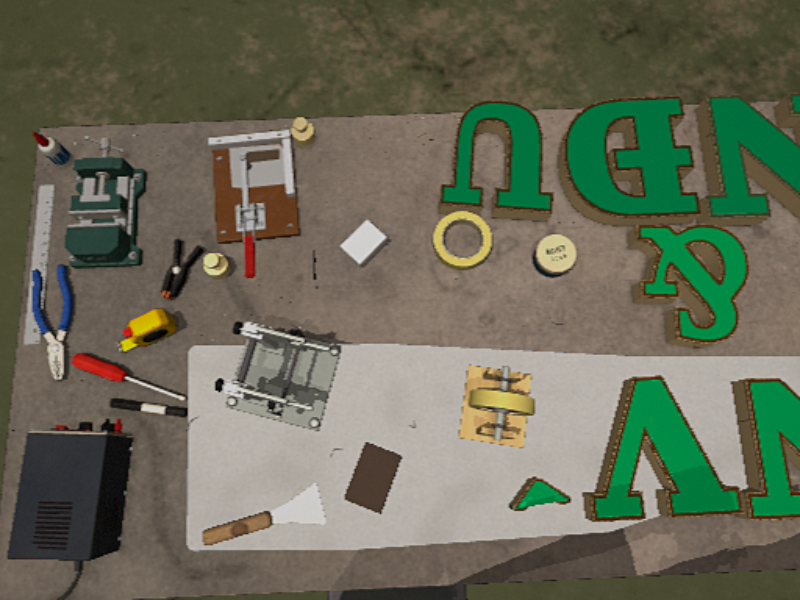

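```bash
python3 - <<'E'
from h import *
for n in("scene","top"):
    c=dict(np.load(f"c_{n}.npz")); P=cloud(c)
    for l in("stand","reel_center"):
        try: m=np.load(f"m_{n}_{l}.npy")
        except Exception as e: print(e); continue
        Q=P[m&(c["range_z"]>0)]
        print(n,l,len(Q),np.percentile(Q,[1,50,99],axis=0).round(3).tolist(), np.histogram(Q[:,2],np.arange(-.01,.25,.01))[0])
        if l=="stand":
            ctr=np.array([.529,.144]);
            Q=Q[Q[:,2]>.11]; 
            r=cv2.minAreaRect((Q[:,:2]*1000).astype(np.float32)); print(r,cv2.boxPoints(r))
        else:
            Q=Q[(Q[:,2]>.05)]; Z=Q[Q[:,2]>.11]; r=cv2.minAreaRect((Z[:,:2]*1000).astype(np.float32)); print(r)
E
```

```text
scene stand 3363 [[0.447, 0.082, 0.001], [0.56, 0.162, 0.089], [0.62, 0.252, 0.191]] [ 13 868 613  27  17  20  21  20  23  67  74  64  79 165 208 238 291 172
 170 153  60   0   0   0   0]
((533.904296875, 161.29388427734375), (152.24002075195312, 133.0341339111328), 75.2899169921875) [[450.2384 104.5594]
 [578.9121  70.7783]
 [617.5702 218.0284]
 [488.8965 251.8095]]
scene reel_center 1008 [[0.454, -0.238, 0.037], [0.48, -0.193, 0.09], [0.527, -0.14, 0.127]] [  2   6   1   0   4  37  74  79 154 148 114 108 128 153   0   0   0   0
   0   0   0   0   0   0   0]
((470.9839782714844, -187.58761596679688), (76.72594451904297, 29.15768051147461), 78.82886505126953)
top stand 3609 [[0.452, 0.08, 0.004], [0.533, 0.162, 0.011], [0.599, 0.255, 0.192]] [  12 1568  856   21    8    9    9    8    6  135   16    9   24   29
  112  187  192   97  113   95  103    0    0    0    0]
((533.3020629882812, 161.53038024902344), (151.38790893554688, 129.16604614257812), 73.29281616210938) [[449.6848 107.5981]
 [573.3983  70.4654]
 [616.9194 215.4627]
 [493.2059 252.5954]]
top reel_center 725 [[0.42, -0.232, 0.011], [0.469, -0.185, 0.107], [0.527, -0.139, 0.129]] [  0   7   2   0   5  17  16   9 118 113  35  68 117 216   2   0   0   0
   0   0   0   0   0   0   0]
((471.95068359375, -188.92340087890625), (78.97784423828125, 24.927698135375977), 78.63282012939453)
```

The scene picture shows the reel in its cradle near (270,290) and the stand near (460,235), with its mouth facing the robot's right. The top view agrees: reel (500,402), stand (280,375). Stand x points at about 74.5° and the reel yaw is about 78.8°. The jaw tops at about 0.191 put the seat near z = 0.143.

```bash
python3 -m handwheel '[{"slide":[0,0,0],"dr":[-6.5,0,0],"jaw":60},{"slide":[0,0,0],"dr":[-6.5,0,0],"jaw":60},{"slide":[0,0,0],"dr":[-6.5,0,0],"jaw":60},{"slide":[0,0,0],"dr":[-6.5,0,0],"jaw":60},{"slide":[0,0,0],"dr":[-6.5,0,0],"jaw":60},{"slide":[0,0,0],"dr":[-6.5,0,0],"jaw":60},{"slide":[0,0,0],"dr":[-6.5,0,0],"jaw":60},{"slide":[0,0,0],"dr":[-6.5,0,0],"jaw":60},{"slide":[0,0,0],"dr":[-6.5,0,0],"jaw":60},{"slide":[0,0,0],"dr":[-6.5,0,0],"jaw":60}]' 40
python3 -m handwheel '[{"slide":[0,2.3,-3.2],"dr":[0,0,0],"jaw":60},{"slide":[0,2.3,-3.2],"dr":[0,0,0],"jaw":60},{"slide":[0,2.3,-3.2],"dr":[0,0,0],"jaw":60},{"slide":[0,2.3,-3.2],"dr":[0,0,0],"jaw":60},{"slide":[0,2.3,-3.2],"dr":[0,0,0],"jaw":60},{"slide":[0,2.3,-3.2],"dr":[0,0,0],"jaw":60},{"slide":[0,2.3,-3.2],"dr":[0,0,0],"jaw":60},{"slide":[0,2.3,-3.2],"dr":[0,0,0],"jaw":60},{"slide":[0,2.3,-3.2],"dr":[0,0,0],"jaw":60},{"slide":[0,0,0],"dr":[0,0,0],"jaw":60}]'
cat > look.py <<'E'
from h import *
# reel from wrist camera: roll top strip in depth
st(); c=cam("wrist"); P=cloud(c); print(spot("wrist",c,"reel_center"))
r=viewer.outline_of("wrist","reel_center")
m=r[0]["pixels"]&(c["range_z"]>0); Q=P[m]; Z=Q[(Q[:,2]>.105)]
rect=cv2.minAreaRect((Z[:,:2]*1000).astype(np.float32)); print(len(Z),"zmax",np.percentile(Z[:,2],99),rect)
o=get_obs(); T=R.from_quat(o["ee_rot"]).as_matrix()
print("delta tool (cm)",100*T.T@(np.array([rect[0][0]/1000,rect[0][1]/1000,.096])-o["position"]))
E
python3 look.py
```

```text
t: 2.13
position: [0.1242, -0.5101, 0.2313]
ee_rot: [0.546, 0.45, -0.546, 0.45]
wrist_force: [-0.1, -0.6, -0.3]
grip_width: 0.0513
t: 2.97
position: [0.3882, -0.2642, 0.2315]
ee_rot: [0.546, 0.45, -0.544, 0.451]
wrist_force: [-0.1, -0.3, -0.5]
grip_width: 0.051
t 2.9667 p [ 0.3882 -0.2642  0.2315] F [-0.118  -0.348  -0.5188] w 0.05098522103700288
[[ 0.0034  0.9821 -0.1883]
 [ 0.0018 -0.1883 -0.9821]
 [-1.      0.003  -0.0024]]
[(0.61, array([ 0.4722, -0.1834,  0.0784]))]
4205 zmax 0.1291218788746754 ((470.9234313964844, -187.31082153320312), (87.51863098144531, 25.514890670776367), 78.68476867675781)
delta tool (cm) [13.5169  6.9935 -9.6278]
```

```bash
python3 -m handwheel '[{"slide":[0,1.75,-2.4],"dr":[0,0,0],"jaw":60},{"slide":[0,1.75,-2.4],"dr":[0,0,0],"jaw":60},{"slide":[0,1.75,-2.4],"dr":[0,0,0],"jaw":60},{"slide":[0,1.75,-2.4],"dr":[0,0,0],"jaw":60},{"slide":[1,0,0],"dr":[0,0,0],"jaw":60},{"slide":[2,0,0],"dr":[0,0,0],"jaw":60},{"slide":[2,0,0],"dr":[0,0,0],"jaw":60},{"slide":[2,0,0],"dr":[0,0,0],"jaw":60},{"slide":[2,0,0],"dr":[0,0,0],"jaw":60},{"slide":[1,0,0],"dr":[0,0,0],"jaw":60}]'
python3 - <<'E'
from h import *
c=cam("wrist");cv2.imwrite("pics/w1.png",c["color"]);st()
E
```

```text
t: 3.95
position: [0.4682, -0.1892, 0.1288]
ee_rot: [-0.547, -0.449, 0.548, -0.446]
wrist_force: [0.0, 0.3, 0.3]
grip_width: 0.0512
t 4.0 p [ 0.4674 -0.1889  0.1276] F [ 0.6454  0.4057 -1.2156] w 0.051046934366682624
[[-0.0062  0.9799 -0.1994]
 [ 0.0018 -0.1994 -0.9799]
 [-1.     -0.0064 -0.0006]]
```

View pics/w1.png

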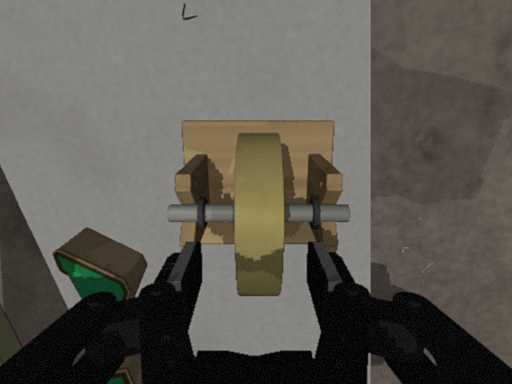

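The wrist view shows the roll (columns 235–283) between the fingers (about 190 and 320), and the axle lying level. I'll go down, grip and lift.

```bash
python3 -m handwheel '[{"slide":[1,0.3,0],"dr":[0,0,0],"jaw":60},{"slide":[1,0,0],"dr":[0,0,0],"jaw":60},{"slide":[0.7,0,0],"dr":[0,0,0],"jaw":60},{"slide":[0.4,0,0],"dr":[0,0,0],"jaw":60},{"slide":[0,0,0],"dr":[0,0,0],"jaw":60},{"slide":[0,0,0],"dr":[0,0,0],"jaw":20},{"slide":[0,0,0],"dr":[0,0,0],"jaw":10},{"slide":[0,0,0],"dr":[0,0,0],"jaw":10},{"slide":[0,0,0],"dr":[0,0,0],"jaw":10},{"slide":[0,0,0],"dr":[0,0,0],"jaw":10}]' 80
python3 -m handwheel '[{"slide":[0,0,0],"dr":[0,0,0],"jaw":10},{"slide":[0,0,0],"dr":[0,0,0],"jaw":10},{"slide":[0,0,0],"dr":[0,0,0],"jaw":10},{"slide":[0,0,0],"dr":[0,0,0],"jaw":10},{"slide":[-0.5,0,0],"dr":[0,0,0],"jaw":10},{"slide":[-1,0,0],"dr":[0,0,0],"jaw":10},{"slide":[-2,0,0],"dr":[0,0,0],"jaw":10},{"slide":[-3,0,0],"dr":[0,0,0],"jaw":10},{"slide":[-3,0,0],"dr":[0,0,0],"jaw":10},{"slide":[-3,0,0],"dr":[0,0,0],"jaw":10}]'
python3 -c "
from h import *
st()"
```

```text
t: 4.83
position: [0.4732, -0.1883, 0.101]
ee_rot: [-0.546, -0.449, 0.547, -0.448]
wrist_force: [-5.0, 1.1, 6.3]
grip_width: 0.0236
t: 5.67
position: [0.4743, -0.1884, 0.2273]
ee_rot: [0.547, 0.448, -0.547, 0.449]
wrist_force: [0.5, 0.1, -1.7]
grip_width: 0.0233
t 5.6667 p [ 0.4743 -0.1884  0.2273] F [ 0.53    0.0808 -1.6639] w 0.02331828769162245
[[ 0.0008  0.9806 -0.1961]
 [-0.0001 -0.1961 -0.9806]
 [-1.      0.0008 -0.0001]]
```

```bash
python3 -m handwheel '[{"slide":[0,0,0],"dr":[4.3,0,0],"jaw":10},{"slide":[0,-0.45,-2],"dr":[0,0,0],"jaw":10},{"slide":[0,-0.45,-3.3],"dr":[0,0,0],"jaw":10},{"slide":[0,-0.45,-3.3],"dr":[0,0,0],"jaw":10},{"slide":[0,-0.45,-3.3],"dr":[0,0,0],"jaw":10},{"slide":[0,-0.45,-3.3],"dr":[0,0,0],"jaw":10},{"slide":[0,-0.45,-3.3],"dr":[0,0,0],"jaw":10},{"slide":[0,-0.45,-3.3],"dr":[0,0,0],"jaw":10},{"slide":[0,-0.45,-3.3],"dr":[0,0,0],"jaw":10},{"slide":[0,0,-1.3],"dr":[0,0,0],"jaw":10}]'
python3 -m handwheel '[{"slide":[0,0,0],"dr":[0,0,0],"jaw":10},{"slide":[0,0,0],"dr":[0,0,0],"jaw":10},{"slide":[0,0,0],"dr":[0,0,0],"jaw":10},{"slide":[0,0,0],"dr":[0,0,0],"jaw":10},{"slide":[0,0,0],"dr":[0,0,0],"jaw":10},{"slide":[0,0,0],"dr":[0,0,0],"jaw":10},{"slide":[0,0,0],"dr":[0,0,0],"jaw":10},{"slide":[0,0,0],"dr":[0,0,0],"jaw":10},{"slide":[0,0,0],"dr":[0,0,0],"jaw":10},{"slide":[0,0,0],"dr":[0,0,0],"jaw":10}]'
cat > m.py <<'E'
from h import *
import sys
tag=sys.argv[1]; st(); o=get_obs(); T=R.from_quat(o["ee_rot"]).as_matrix()
for n in("scene","top","wrist"):
    c=cam(n)
    for l in("reel_center","stand","lip_front","throat_back"):
        for s,p in spot(n,c,l,1): print(n,l,s,p,"rel tool mm",1000*T.T@(p-o["position"]) if l[0]=="r" else "")
    if n=="wrist": cv2.imwrite(f"pics/w{tag}.png",c["color"])
    if n=="scene": cv2.imwrite(f"pics/s{tag}.png",cv2.resize(c["color"][90:240,220:370],(600,600),interpolation=cv2.INTER_CUBIC))
    np.savez("d_"+n,**{k:np.array(v) for k,v in c.items()})
E
python3 m.py 2
```

```text
t: 6.5
position: [0.5112, 0.0795, 0.2262]
ee_rot: [0.564, 0.429, -0.561, 0.428]
wrist_force: [0.1, 0.4, -2.8]
grip_width: 0.0234
t: 7.33
position: [0.5105, 0.0753, 0.2253]
ee_rot: [-0.563, -0.427, 0.563, -0.427]
wrist_force: [0.3, -0.1, -2.8]
grip_width: 0.0233
t 7.3333 p [0.5105 0.0753 0.2253] F [ 0.2674 -0.1212 -2.8051] w 0.02331980216087529
[[-0.      0.963  -0.2694]
 [-0.     -0.2694 -0.963 ]
 [-1.     -0.      0.    ]]
scene reel_center 0.92 [0.5123 0.0749 0.2022] rel tool mm [23.1398  1.877  -0.0744]
scene stand 0.7 [ 0.5311  0.1472 -0.0028] rel tool mm 
scene lip_front 0.75 [ 0.5163  0.108  -0.0002] rel tool mm 
scene throat_back 0.79 [ 0.527   0.149  -0.0044] rel tool mm 
top reel_center 0.8 [0.5094 0.0757 0.197 ] rel tool mm [28.2606 -1.1719 -0.1202]
wrist reel_center 0.55 [ 0.7676 -0.1477  0.0035] rel tool mm [221.8258 307.6418 145.4615]
wrist stand 0.73 [0.528  0.1406 0.0001] rel tool mm 
wrist lip_front 0.74 [ 0.5183  0.1045 -0.0011] rel tool mm 
wrist throat_back 0.72 [0.5332 0.1552 0.0004] rel tool mm
```

```bash
python3 -c "
import cv2,numpy as np
a=cv2.resize(cv2.imread('pics/s2.png'),(384,384));b=cv2.imread('pics/w2.png')
cv2.imwrite('pics/j2.png',cv2.resize(np.hstack([a,b]),None,fx=.89,fy=.89))"
python3 - <<'E'
from h import *
# plate pixels from initial top/scene clouds in stand frame
o=np.array([.528,.1438]);a=np.radians(74.5);X=np.array([np.cos(a),np.sin(a)]);Y=np.array([-X[1],X[0]])
for n in("scene","top"):
    c=dict(np.load(f"c_{n}.npz"));P=cloud(c);m=np.load(f"m_{n}_stand.npy")&(c["range_z"]>0)
    Q=P[m];s=np.c_[(Q[:,:2]-o)@X,(Q[:,:2]-o)@Y,Q[:,2]]*1000
    for sg in(1,-1):
        k=s[(abs(s[:,1]*sg-45)<9)&(s[:,2]>90)]
        for x0 in range(-60,40,6):
            b=k[(k[:,0]>=x0)&(k[:,0]<x0+6)]
            if len(b): print(n,sg,x0,len(b),"z top",np.sort(b[:,2])[::-1][:6].round(0),"y",np.median(b[:,1]).round(1))
E
```

```text
scene 1 -60 2 z top [160. 158.] y 43.0
scene 1 -54 8 z top [162. 160. 160. 159. 157. 156.] y 43.5
scene 1 -48 7 z top [162. 161. 158. 158. 155. 152.] y 43.1
scene 1 -42 9 z top [162. 162. 160. 159. 158. 156.] y 44.6
scene 1 -36 11 z top [162. 161. 159. 158. 156. 156.] y 43.1
scene 1 -30 19 z top [162. 162. 161. 159. 157. 155.] y 42.7
scene 1 -24 28 z top [190. 189. 188. 184. 181. 180.] y 43.6
scene 1 -18 29 z top [190. 189. 189. 188. 188. 184.] y 43.8
scene 1 -12 47 z top [192. 190. 190. 189. 188. 185.] y 43.6
scene 1 -6 36 z top [191. 190. 189. 187. 186. 182.] y 43.2
scene 1 0 38 z top [191. 190. 189. 188. 187. 184.] y 43.1
scene 1 6 67 z top [191. 190. 190. 189. 185. 183.] y 42.7
scene 1 12 48 z top [192. 192. 190. 189. 188. 186.] y 41.7
scene 1 18 39 z top [191. 191. 190. 190. 187. 186.] y 42.3
scene 1 24 43 z top [191. 191. 190. 189. 189. 186.] y 41.8
scene 1 30 41 z top [191. 191. 189. 187. 187. 183.] y 41.9
scene 1 36 42 z top [191. 191. 191. 190. 189. 188.] y 41.7
scene -1 -60 8 z top [161. 160. 160. 158. 158. 154.] y -42.5
scene -1 -54 9 z top [162. 161. 160. 159. 156. 156.] 
[... 2197 characters left out ...]
0 13 z top [191. 189. 181. 162. 162. 161.] y -44.1
top -1 -24 17 z top [191. 191. 190. 190. 190. 189.] y -43.5
top -1 -18 17 z top [193. 191. 190. 189. 189. 188.] y -43.9
top -1 -12 18 z top [192. 191. 191. 190. 190. 190.] y -43.8
top -1 -6 20 z top [195. 194. 193. 192. 191. 191.] y -44.4
top -1 0 21 z top [192. 191. 190. 190. 190. 189.] y -44.2
top -1 6 20 z top [193. 191. 191. 190. 189. 187.] y -43.5
top -1 12 21 z top [192. 192. 191. 191. 191. 190.] y -43.7
top -1 18 18 z top [192. 192. 190. 190. 190. 189.] y -43.9
top -1 24 15 z top [192. 192. 192. 190. 190. 189.] y -43.9
top -1 30 16 z top [193. 191. 191. 190. 190. 189.] y -44.3
top -1 36 18 z top [193. 191. 190. 190. 190. 188.] y -44.1
```

View pics/j2.png

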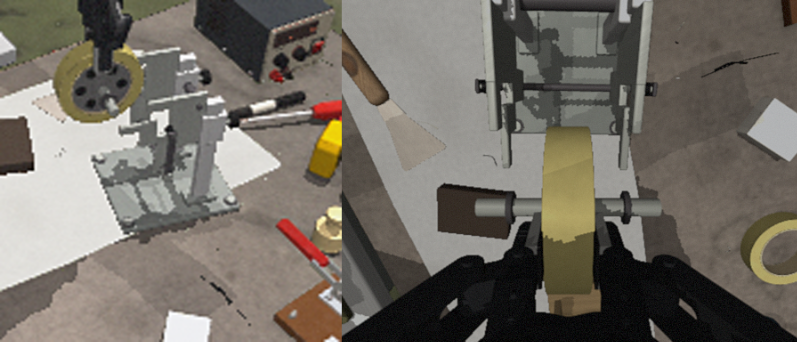

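The scene crop shows the reel held level just in front of the lips. In the wrist view the axle (480–655, row 208) is parallel to the bail rod (485–650, row 87), and both are centred near column 568. The lips at about 0.161 and jaw tops at about 0.191 put the seat near z = 0.143. I'll check the lateral centring, since the collars clear the plates by only 3 mm.

```bash
python3 - <<'E'
from h import *
c=dict(np.load("d_wrist.npz"));P=cloud(c);o=get_obs();T=R.from_quat(o["ee_rot"]).as_matrix()
L=(P-o["position"])@T*1000; ok=c["range_z"]>0; Z=P[...,2]*1000
fw=-L[...,2]; y=L[...,1]
m=ok&(Z>150)&(abs(y)<75)
for f0 in range(12,140,8):
    k=m&(fw>=f0)&(fw<f0+8)
    for sg in(-1,1):
        q=k&(y*sg>30)&(y*sg<56)
        if q.sum()>3: print(f0,sg,q.sum(),"y pct",np.percentile(y[q],[3,50,97]).round(1),"z",np.percentile(Z[q],[50,95]).round(0))
# reel roll & axle
q=ok&(abs(fw)<9)&(abs(Z-205)<12)&(abs(y)>16)&(abs(y)<75)
print("axle",q.sum(),np.percentile(y[q],[0.5,99.5]),"z top",[np.percentile(Z[q&(y*s>45)],95).round(1) for s in(-1,1)])
for s in(-1,1): print(s,"axle fw",np.median(fw[q&(y*s>45)]))
q=ok&(fw>15)&(fw<52)&(Z>190)&(abs(y)<25); print("roll y",np.percentile(y[q],[1,99]))
E
```

```text
12 -1 2608 y pct [-55.2 -46.4 -34.8] z [296. 311.]
12 1 2348 y pct [34.1 45.5 54.9] z [296. 311.]
20 -1 136 y pct [-50.2 -46.3 -44.4] z [162. 163.]
20 1 131 y pct [39.3 41.2 44.8] z [162. 164.]
28 -1 132 y pct [-49.9 -46.3 -44.3] z [162. 163.]
28 1 133 y pct [39.4 41.3 45.1] z [162. 164.]
36 -1 146 y pct [-49.8 -46.1 -44.1] z [162. 163.]
36 1 143 y pct [39.6 41.4 45.2] z [162. 163.]
44 -1 207 y pct [-49.1 -45.2 -44. ] z [163. 193.]
44 1 235 y pct [39.7 40.9 45.1] z [180. 193.]
52 -1 349 y pct [-49.4 -45.1 -43.8] z [188. 193.]
52 1 335 y pct [39.8 41.1 45.2] z [189. 193.]
60 -1 290 y pct [-49.3 -45.2 -43.7] z [191. 193.]
60 1 261 y pct [39.9 41.5 45.4] z [192. 193.]
68 -1 254 y pct [-49.4 -45.2 -43.5] z [192. 194.]
68 1 257 y pct [40.1 41.9 55.4] z [192. 193.]
76 -1 364 y pct [-48.9 -43.9 -43.3] z [191. 193.]
76 1 384 y pct [40.2 40.7 45.8] z [190. 193.]
84 -1 413 y pct [-48.8 -43.6 -43.2] z [188. 193.]
84 1 401 y pct [40.3 40.7 45.9] z [189. 193.]
92 -1 440 y pct [-48.7 -43.5 -43. ] z [188. 193.]
92 1 419 y pct [40.5 40.9 46.1] z [190. 193.]
100 -1 453 y pct [-48.5 -43.3 -42.9] z [189. 193.]
100 1 439 y pct [40.7 41.1 46.3] z [190. 193.]
108 -1 471 y pct [-48.5 -43.2 -42.7] z [189. 193.]
108 1 480 y pct [39.9 41.2 46.3] z [189. 193.]
116 -1 635 y pct [-47.9 -42.6 -34.8] z [169. 193.]
116 1 616 y pct [33.3 40.1 45.8] z [169. 193.]
124 -1 178 y pct [-43.7 -38.  -34.6] z [161. 177.]
124 1 187 y pct [33.3 36.8 47. ] z [161. 178.]
axle 3193 [-58.658   58.1008] z top [np.float64(206.8), np.float64(206.9)]
-1 axle fw 3.1538855102788284
1 axle fw 3.23200395057413
roll y [-22.0201  21.1336]
```

```bash
python3 -m handwheel '[{"slide":[0,-0.26,0],"dr":[1,0,0],"jaw":10},{"slide":[0,0,-0.7],"dr":[0,0,0],"jaw":10},{"slide":[0,0,-1],"dr":[0,0,0],"jaw":10},{"slide":[0,0,-1],"dr":[0,0,0],"jaw":10},{"slide":[0,0,-0.3],"dr":[0,0,0],"jaw":10},{"slide":[0.8,0,0],"dr":[0,0,0],"jaw":10},{"slide":[0.8,0,0],"dr":[0,0,0],"jaw":10},{"slide":[0.6,0,0],"dr":[0,0,0],"jaw":10},{"slide":[0.2,0,0],"dr":[0,0,0],"jaw":10},{"slide":[0.1,0,0],"dr":[0,0,0],"jaw":10}]'
python3 -m handwheel '[{"slide":[0,0,0],"dr":[0,0,0],"jaw":10},{"slide":[0,0,0],"dr":[0,0,0],"jaw":10},{"slide":[0,0,0],"dr":[0,0,0],"jaw":10},{"slide":[0.05,0,0],"dr":[0,0,0],"jaw":10},{"slide":[0.05,0,0],"dr":[0,0,0],"jaw":10},{"slide":[0.05,0,0],"dr":[0,0,0],"jaw":10},{"slide":[0.05,0,0],"dr":[0,0,0],"jaw":10},{"slide":[0,0,0],"dr":[0,0,0],"jaw":10},{"slide":[0,0,0],"dr":[0,0,0],"jaw":10},{"slide":[0,0,0],"dr":[0,0,0],"jaw":10}]'
cat > m2.py <<'E'
from h import *
import sys
# wrist view: axle ends vs plates, tool-y and forward (mm), z world
st();c=cam("wrist");P=cloud(c);o=get_obs();T=R.from_quat(o["ee_rot"]).as_matrix()
L=(P-o["position"])@T*1000; ok=c["range_z"]>0; Z=P[...,2]*1000;fw=-L[...,2];y=L[...,1]; x=L[...,0]
for f0 in (20,32,50,70,90):
    e=[]
    for s in(-1,1):
        q=ok&(Z>150)&(fw>=f0)&(fw<f0+10)&(y*s>34)&(y*s<56)&(Z<196)
        e+=list(np.percentile(y[q],[3,97] if s>0 else [97,3])) if q.sum()>9 else [np.nan]*2
    print(f0,np.round(e,1),"ctr",np.round((e[0]+e[2])/2,1))
q=ok&(abs(fw)<9)&(abs(x-24)<10)&(abs(y)>50)&(abs(y)<75)
print("axle ends",np.percentile(y[q],[.5,99.5]).round(1),"top z",[np.percentile(Z[q&(y*s>0)],95).round(1) for s in(-1,1)])
cv2.imwrite(f"pics/w{sys.argv[1]}.png",c["color"])
E
python3 m2.py 3
```

```text
t: 8.92
position: [0.5157, 0.1044, 0.1992]
ee_rot: [-0.566, -0.423, 0.568, -0.422]
wrist_force: [0.2, -0.4, -1.9]
grip_width: 0.0239
t: 9.75
position: [0.5166, 0.1049, 0.1983]
ee_rot: [-0.567, -0.423, 0.567, -0.422]
wrist_force: [-0.1, 1.0, -1.9]
grip_width: 0.0236
t 9.75 p [0.5166 0.1049 0.1983] F [-0.0525  1.0151 -1.8915] w 0.023567833037620133
[[-0.      0.9582 -0.286 ]
 [ 0.     -0.286  -0.9582]
 [-1.     -0.     -0.    ]]
20 [-42.2 -47.7  41.4  46.8] ctr -0.4
32 [-42.2 -47.8  41.3  46.8] ctr -0.5
50 [-42.2 -47.7  41.3  46.8] ctr -0.4
70 [-42.2 -47.7  41.3  46.8] ctr -0.4
90 [-34.3 -50.   34.5  49.3] ctr 0.1
axle ends [-59.   58.6] top z [np.float64(179.9), np.float64(180.0)]
```

```bash
python3 -m handwheel '[{"slide":[0.06,0,0],"dr":[0,0,0],"jaw":10},{"slide":[0.06,0,0],"dr":[0,0,0],"jaw":10},{"slide":[0.06,0,0],"dr":[0,0,0],"jaw":10},{"slide":[0.06,0,0],"dr":[0,0,0],"jaw":10},{"slide":[0.06,0,0],"dr":[0,0,0],"jaw":10},{"slide":[0.06,0,0],"dr":[0,0,0],"jaw":10},{"slide":[0.06,0,0],"dr":[0,0,0],"jaw":10},{"slide":[0,0,0],"dr":[0,0,0],"jaw":10},{"slide":[0,0,0],"dr":[0,0,0],"jaw":10},{"slide":[0,0,0],"dr":[0,0,0],"jaw":10}]'
```

```text
t: 10.63
position: [0.5166, 0.1049, 0.1941]
ee_rot: [0.567, 0.422, -0.567, 0.422]
wrist_force: [0.7, 0.8, -1.7]
grip_width: 0.0237
```

```bash
python3 -m handwheel '[{"slide":[0.05,0,0],"dr":[0,0,0],"jaw":10},{"slide":[0.05,0,0],"dr":[0,0,0],"jaw":10},{"slide":[0.05,0,0],"dr":[0,0,0],"jaw":10},{"slide":[0.05,0,0],"dr":[0,0,0],"jaw":10},{"slide":[0,0,0],"dr":[0,0,0],"jaw":10},{"slide":[0,0,0],"dr":[0,0,0],"jaw":10},{"slide":[0,0,0],"dr":[0,0,0],"jaw":10},{"slide":[0,0,0],"dr":[0,0,0],"jaw":10},{"slide":[0,0,0],"dr":[0,0,0],"jaw":10},{"slide":[0,0,0],"dr":[0,0,0],"jaw":10}]'
```

```text
t: 11.47
position: [0.5167, 0.1049, 0.1931]
ee_rot: [0.567, 0.422, -0.567, 0.423]
wrist_force: [-2.0, 0.1, 5.6]
grip_width: 0.0236
```

Contact with the lips at TCP z ≈ 0.193. I'll raise 2 mm on the command (about 1 mm clear) and slide in slowly.

```bash
python3 -m handwheel '[{"slide":[-0.1,0,0],"dr":[0,0,0],"jaw":10},{"slide":[-0.1,0,0],"dr":[0,0,0],"jaw":10},{"slide":[0,0,-0.06],"dr":[0,0,0],"jaw":10},{"slide":[0,0,-0.12],"dr":[0,0,0],"jaw":10},{"slide":[0,0,-0.12],"dr":[0,0,0],"jaw":10},{"slide":[0,0,-0.12],"dr":[0,0,0],"jaw":10},{"slide":[0,0,-0.12],"dr":[0,0,0],"jaw":10},{"slide":[0,0,-0.12],"dr":[0,0,0],"jaw":10},{"slide":[0,0,-0.12],"dr":[0,0,0],"jaw":10},{"slide":[0,0,-0.12],"dr":[0,0,0],"jaw":10}]'
python3 -m handwheel '[{"slide":[0,0,-0.12],"dr":[0,0,0],"jaw":10},{"slide":[0,0,-0.12],"dr":[0,0,0],"jaw":10},{"slide":[0,0,-0.12],"dr":[0,0,0],"jaw":10},{"slide":[0,0,-0.12],"dr":[0,0,0],"jaw":10},{"slide":[0,0,-0.12],"dr":[0,0,0],"jaw":10},{"slide":[0,0,-0.06],"dr":[0,0,0],"jaw":10},{"slide":[0,0,0],"dr":[0,0,0],"jaw":10},{"slide":[0,0,0],"dr":[0,0,0],"jaw":10},{"slide":[0,0,0],"dr":[0,0,0],"jaw":10},{"slide":[0,0,0],"dr":[0,0,0],"jaw":10}]'
python3 m2.py 4
```

```text
t: 12.3
position: [0.5192, 0.1136, 0.1941]
ee_rot: [-0.567, -0.423, 0.567, -0.422]
wrist_force: [0.2, -0.0, -1.1]
grip_width: 0.0238
t: 13.13
position: [0.521, 0.1198, 0.1941]
ee_rot: [-0.567, -0.422, 0.567, -0.422]
wrist_force: [-0.4, -0.1, -2.6]
grip_width: 0.0237
t 13.1333 p [0.521  0.1198 0.1941] F [-0.4372 -0.1129 -2.6131] w 0.023685533096603487
[[-0.      0.9582 -0.2861]
 [-0.     -0.2861 -0.9582]
 [-1.     -0.      0.    ]]
20 [-42.3 -47.9  41.3  46.9] ctr -0.5
32 [-42.2 -47.8  41.3  46.8] ctr -0.5
50 [-42.2 -47.8  41.3  46.8] ctr -0.5
70 [-34.4 -49.2  34.6  48.7] ctr 0.1
90 [-34.3 -50.2  34.5  49.6] ctr 0.1
axle ends [-59.1  58.7] top z [np.float64(175.7), np.float64(175.8)]
```

```bash
python3 -m handwheel '[{"slide":[0,0,-0.1],"dr":[0,0,0],"jaw":10},{"slide":[0,0,-0.12],"dr":[0,0,0],"jaw":10},{"slide":[0,0,-0.12],"dr":[0,0,0],"jaw":10},{"slide":[0,0,-0.12],"dr":[0,0,0],"jaw":10},{"slide":[0,0,-0.12],"dr":[0,0,0],"jaw":10},{"slide":[0,0,-0.12],"dr":[0,0,0],"jaw":10},{"slide":[0,0,-0.12],"dr":[0,0,0],"jaw":10},{"slide":[0,0,-0.12],"dr":[0,0,0],"jaw":10},{"slide":[0,0,-0.06],"dr":[0,0,0],"jaw":10},{"slide":[0,0,0],"dr":[0,0,0],"jaw":10}]'
python3 -m handwheel '[{"slide":[0,0,-0.12],"dr":[0,0,0],"jaw":10},{"slide":[0,0,-0.12],"dr":[0,0,0],"jaw":10},{"slide":[0,0,-0.12],"dr":[0,0,0],"jaw":10},{"slide":[0,0,-0.12],"dr":[0,0,0],"jaw":10},{"slide":[0,0,-0.12],"dr":[0,0,0],"jaw":10},{"slide":[0,0,-0.12],"dr":[0,0,0],"jaw":10},{"slide":[0,0,-0.12],"dr":[0,0,0],"jaw":10},{"slide":[0,0,-0.06],"dr":[0,0,0],"jaw":10},{"slide":[0,0,0],"dr":[0,0,0],"jaw":10},{"slide":[0,0,0],"dr":[0,0,0],"jaw":10}]'
```

```text
t: 14.02
position: [0.5239, 0.1296, 0.1941]
ee_rot: [0.567, 0.423, -0.567, 0.423]
wrist_force: [0.0, 0.3, -2.3]
grip_width: 0.0238
t: 14.85
position: [0.5265, 0.1381, 0.1941]
ee_rot: [-0.567, -0.423, 0.567, -0.423]
wrist_force: [1.1, 0.1, -2.1]
grip_width: 0.0236
```

```bash
python3 -m handwheel '[{"slide":[0,0,-0.06],"dr":[0,0,0],"jaw":10},{"slide":[0,0,-0.06],"dr":[0,0,0],"jaw":10},{"slide":[0,0,-0.06],"dr":[0,0,0],"jaw":10},{"slide":[0,0,-0.06],"dr":[0,0,0],"jaw":10},{"slide":[0,0,-0.06],"dr":[0,0,0],"jaw":10},{"slide":[0,0,-0.06],"dr":[0,0,0],"jaw":10},{"slide":[0,0,0],"dr":[0,0,0],"jaw":10},{"slide":[0,0,0],"dr":[0,0,0],"jaw":10},{"slide":[0,0,0],"dr":[0,0,0],"jaw":10},{"slide":[0,0,0],"dr":[0,0,0],"jaw":10}]'
```

```text
t: 15.68
position: [0.5275, 0.1414, 0.1941]
ee_rot: [-0.567, -0.422, 0.567, -0.422]
wrist_force: [0.2, 1.1, -2.2]
grip_width: 0.0235
```

```bash
python3 -m handwheel '[{"slide":[0,0,-0.05],"dr":[0,0,0],"jaw":10},{"slide":[0,0,-0.05],"dr":[0,0,0],"jaw":10},{"slide":[0,0,-0.05],"dr":[0,0,0],"jaw":10},{"slide":[0,0,-0.05],"dr":[0,0,0],"jaw":10},{"slide":[0,0,0],"dr":[0,0,0],"jaw":10},{"slide":[0,0,0],"dr":[0,0,0],"jaw":10},{"slide":[0,0,0],"dr":[0,0,0],"jaw":10},{"slide":[0,0,0],"dr":[0,0,0],"jaw":10},{"slide":[0,0,0],"dr":[0,0,0],"jaw":10},{"slide":[0,0,0],"dr":[0,0,0],"jaw":10}]'
```

```text
t: 16.52
position: [0.5281, 0.1434, 0.1941]
ee_rot: [0.567, 0.422, -0.567, 0.423]
wrist_force: [0.4, 0.0, -2.6]
grip_width: 0.0237
```

```bash
python3 -m handwheel '[{"slide":[0,0,-0.05],"dr":[0,0,0],"jaw":10},{"slide":[0,0,-0.05],"dr":[0,0,0],"jaw":10},{"slide":[0,0,-0.05],"dr":[0,0,0],"jaw":10},{"slide":[0,0,-0.05],"dr":[0,0,0],"jaw":10},{"slide":[0,0,0],"dr":[0,0,0],"jaw":10},{"slide":[0,0,0],"dr":[0,0,0],"jaw":10},{"slide":[0,0,0],"dr":[0,0,0],"jaw":10},{"slide":[0,0,0],"dr":[0,0,0],"jaw":10},{"slide":[0,0,0],"dr":[0,0,0],"jaw":10},{"slide":[0,0,0],"dr":[0,0,0],"jaw":10}]'
```

```text
t: 17.35
position: [0.5283, 0.1443, 0.1941]
ee_rot: [-0.567, -0.422, 0.568, -0.423]
wrist_force: [-1.8, -4.9, 1.0]
grip_width: 0.0239
```

Back wall found (5 N). I'll ease off to x ≈ 0 and lower.

```bash
python3 -m handwheel '[{"slide":[0,0,0.13],"dr":[0,0,0],"jaw":10},{"slide":[0,0,0.13],"dr":[0,0,0],"jaw":10},{"slide":[0,0,0],"dr":[0,0,0],"jaw":10},{"slide":[0.08,0,0],"dr":[0,0,0],"jaw":10},{"slide":[0.1,0,0],"dr":[0,0,0],"jaw":10},{"slide":[0.1,0,0],"dr":[0,0,0],"jaw":10},{"slide":[0.1,0,0],"dr":[0,0,0],"jaw":10},{"slide":[0.1,0,0],"dr":[0,0,0],"jaw":10},{"slide":[0.1,0,0],"dr":[0,0,0],"jaw":10},{"slide":[0,0,0],"dr":[0,0,0],"jaw":10}]'
```

```text
t: 18.18
position: [0.5277, 0.1428, 0.188]
ee_rot: [-0.567, -0.423, 0.567, -0.422]
wrist_force: [-0.1, 0.2, -2.2]
grip_width: 0.0235
```

```bash
python3 -m handwheel '[{"slide":[0.08,0,0],"dr":[0,0,0],"jaw":10},{"slide":[0.08,0,0],"dr":[0,0,0],"jaw":10},{"slide":[0.08,0,0],"dr":[0,0,0],"jaw":10},{"slide":[0.08,0,0],"dr":[0,0,0],"jaw":10},{"slide":[0.08,0,0],"dr":[0,0,0],"jaw":10},{"slide":[0.08,0,0],"dr":[0,0,0],"jaw":10},{"slide":[0,0,0],"dr":[0,0,0],"jaw":10},{"slide":[0,0,0],"dr":[0,0,0],"jaw":10},{"slide":[0,0,0],"dr":[0,0,0],"jaw":10},{"slide":[0,0,0],"dr":[0,0,0],"jaw":10}]'
```

```text
t: 19.02
position: [0.5279, 0.1426, 0.1834]
ee_rot: [-0.567, -0.422, 0.567, -0.423]
wrist_force: [-0.9, -2.9, 1.9]
grip_width: 0.0235
```

```bash
python3 -m handwheel '[{"slide":[0.08,0,0],"dr":[0,0,0],"jaw":10},{"slide":[0.08,0,0],"dr":[0,0,0],"jaw":10},{"slide":[0.08,0,0],"dr":[0,0,0],"jaw":10},{"slide":[0.08,0,0],"dr":[0,0,0],"jaw":10},{"slide":[0.08,0,0],"dr":[0,0,0],"jaw":10},{"slide":[0,0,0],"dr":[0,0,0],"jaw":10},{"slide":[0,0,0],"dr":[0,0,0],"jaw":10},{"slide":[0,0,0],"dr":[0,0,0],"jaw":10},{"slide":[0,0,0],"dr":[0,0,0],"jaw":10},{"slide":[0,0,0],"dr":[0,0,0],"jaw":10}]'
```

```text
t: 19.85
position: [0.5279, 0.1428, 0.1795]
ee_rot: [-0.567, -0.422, 0.567, -0.422]
wrist_force: [-0.1, -5.4, -1.6]
grip_width: 0.0237
```

```bash
python3 -m handwheel '[{"slide":[0.08,0,0],"dr":[0,0,0],"jaw":10},{"slide":[0.08,0,0],"dr":[0,0,0],"jaw":10},{"slide":[0.08,0,0],"dr":[0,0,0],"jaw":10},{"slide":[0.08,0,0],"dr":[0,0,0],"jaw":10},{"slide":[0.08,0,0],"dr":[0,0,0],"jaw":10},{"slide":[0.08,0,0],"dr":[0,0,0],"jaw":10},{"slide":[0.08,0,0],"dr":[0,0,0],"jaw":10},{"slide":[0.08,0,0],"dr":[0,0,0],"jaw":10},{"slide":[0,0,0],"dr":[0,0,0],"jaw":10},{"slide":[0,0,0],"dr":[0,0,0],"jaw":10}]'
```

```text
t: 20.68
position: [0.5278, 0.1427, 0.1728]
ee_rot: [-0.567, -0.422, 0.567, -0.422]
wrist_force: [0.4, -4.8, -4.6]
grip_width: 0.0238
```

```bash
python3 -m handwheel '[{"slide":[0.05,0,0],"dr":[0,0,0],"jaw":10},{"slide":[0.05,0,0],"dr":[0,0,0],"jaw":10},{"slide":[0.05,0,0],"dr":[0,0,0],"jaw":10},{"slide":[0.05,0,0],"dr":[0,0,0],"jaw":10},{"slide":[0.05,0,0],"dr":[0,0,0],"jaw":10},{"slide":[0.05,0,0],"dr":[0,0,0],"jaw":10},{"slide":[0,0,0],"dr":[0,0,0],"jaw":10},{"slide":[0,0,0],"dr":[0,0,0],"jaw":10},{"slide":[0,0,0],"dr":[0,0,0],"jaw":10},{"slide":[0,0,0],"dr":[0,0,0],"jaw":10}]'
```

```text
t: 21.52
position: [0.5278, 0.1428, 0.1699]
ee_rot: [-0.567, -0.423, 0.567, -0.422]
wrist_force: [-0.5, -5.2, -5.2]
grip_width: 0.0234
```

```bash
python3 -m handwheel '[{"slide":[0.05,0,0],"dr":[0,0,0],"jaw":10},{"slide":[0.05,0,0],"dr":[0,0,0],"jaw":10},{"slide":[0.05,0,0],"dr":[0,0,0],"jaw":10},{"slide":[0.04,0,0],"dr":[0,0,0],"jaw":10},{"slide":[0,0,0],"dr":[0,0,0],"jaw":10},{"slide":[0,0,0],"dr":[0,0,0],"jaw":10},{"slide":[0,0,0],"dr":[0,0,0],"jaw":10},{"slide":[0,0,0],"dr":[0,0,0],"jaw":10},{"slide":[0,0,0],"dr":[0,0,0],"jaw":10},{"slide":[0,0,0],"dr":[0,0,0],"jaw":10}]'
python3 m.py 5
```

```text
t: 22.35
position: [0.5279, 0.1429, 0.1691]
ee_rot: [0.567, 0.422, -0.567, 0.423]
wrist_force: [-1.4, -4.4, 2.1]
grip_width: 0.0235
t 22.35 p [0.5279 0.1429 0.1691] F [-1.4003 -4.407   2.1319] w 0.023451815455790233
[[ 0.0007  0.9582 -0.2859]
 [ 0.0004 -0.2859 -0.9582]
 [-1.      0.0006 -0.0006]]
scene reel_center 0.92 [0.5294 0.146  0.1421] rel tool mm [26.9276  0.4584 -3.3408]
scene stand 0.72 [ 0.53    0.1437 -0.002 ] rel tool mm 
scene lip_front 0.94 [ 0.5169  0.109  -0.0022] rel tool mm 
scene throat_back 0.64 [0.5255 0.1492 0.0002] rel tool mm 
top reel_center 0.55 [0.53   0.1442 0.1416] rel tool mm [27.46    1.5899 -1.837 ]
top stand 0.92 [0.525  0.1423 0.0022] rel tool mm 
top lip_front 0.63 [ 0.5163  0.1096 -0.0047] rel tool mm 
top throat_back 0.79 [ 0.5275  0.1533 -0.0049] rel tool mm
```

Fully down at TCP z = 0.1691, exactly 24 mm below lip contact. The force went from the rollers pulling down (−5 N) to the seat carrying (+2 N). Releasing.

```bash
python3 -m handwheel '[{"slide":[0,0,0],"dr":[0,0,0],"jaw":32},{"slide":[0,0,0],"dr":[0,0,0],"jaw":36},{"slide":[0,0,0],"dr":[0,0,0],"jaw":40},{"slide":[0,0,0],"dr":[0,0,0],"jaw":44},{"slide":[0,0,0],"dr":[0,0,0],"jaw":48},{"slide":[0,0,0],"dr":[0,0,0],"jaw":48},{"slide":[0,0,0],"dr":[0,0,0],"jaw":48},{"slide":[0,0,0],"dr":[0,0,0],"jaw":48},{"slide":[0,0,0],"dr":[0,0,0],"jaw":48},{"slide":[0,0,0],"dr":[0,0,0],"jaw":48}]'
python3 -m handwheel '[{"slide":[-0.3,0,0],"dr":[0,0,0],"jaw":48},{"slide":[-0.5,0,0],"dr":[0,0,0],"jaw":48},{"slide":[-0.8,0,0],"dr":[0,0,0],"jaw":48},{"slide":[-1,0,0],"dr":[0,0,0],"jaw":48},{"slide":[-2,0,0],"dr":[0,0,0],"jaw":48},{"slide":[-2,0,0],"dr":[0,0,0],"jaw":48},{"slide":[-2,0,0],"dr":[0,0,0],"jaw":48},{"slide":[-2,0,0],"dr":[0,0,0],"jaw":48},{"slide":[-2,0,0],"dr":[0,0,0],"jaw":48},{"slide":[0,0,0],"dr":[0,0,0],"jaw":48}]'
python3 m.py 6
python3 -c "
import cv2,numpy as np
a=cv2.resize(cv2.imread('pics/s6.png'),(384,384));b=cv2.imread('pics/w6.png')
cv2.imwrite('pics/j6.png',cv2.resize(np.hstack([a,b]),None,fx=.89,fy=.89))"
```

```text
t: 23.93
position: [0.5279, 0.1428, 0.1682]
ee_rot: [-0.567, -0.423, 0.567, -0.422]
wrist_force: [-0.4, -0.4, -0.7]
grip_width: 0.041
t: 24.77
position: [0.5301, 0.1434, 0.2997]
ee_rot: [0.57, 0.421, -0.564, 0.424]
wrist_force: [0.4, -0.0, -0.2]
grip_width: 0.0407
t 24.7667 p [0.5301 0.1434 0.2997] F [ 0.4338 -0.0426 -0.1903] w 0.04065982174651939
[[ 0.0085  0.9582 -0.286 ]
 [ 0.0023 -0.286  -0.9582]
 [-1.      0.0075 -0.0046]]
scene reel_center 0.82 [0.5287 0.1423 0.1438] rel tool mm [155.9005  -2.1986   2.2428]
scene stand 0.93 [ 0.5268  0.1432 -0.0025] rel tool mm 
scene lip_front 0.55 [ 0.5173  0.1061 -0.001 ] rel tool mm 
scene throat_back 0.61 [ 0.5291  0.146  -0.0005] rel tool mm 
top reel_center 0.89 [0.5273 0.1421 0.1413] rel tool mm [158.3328  -3.4775   2.7459]
top stand 0.64 [0.5304 0.1411 0.0016] rel tool mm 
top lip_front 0.84 [ 0.5187  0.1095 -0.004 ] rel tool mm 
top throat_back 0.7 [ 0.5302  0.1501 -0.0021] rel tool mm
```

View pics/j6.png

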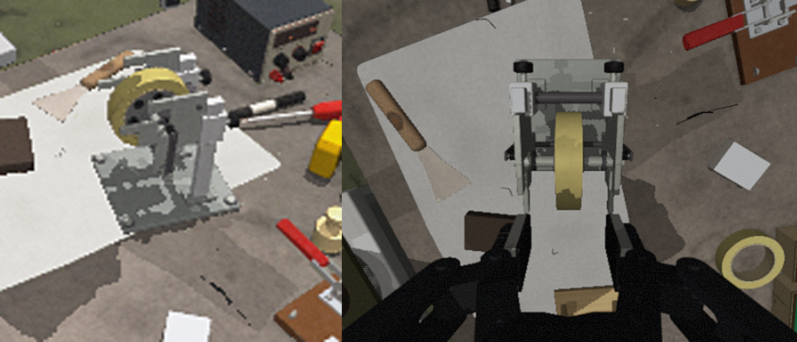

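The views show the reel hanging between the plates (wrist columns 555–583, axle level at row 160) with the gripper clear. Both cameras put the reel centre at z ≈ 0.1425, against a seat height of about 0.143. I'll let it settle and hand in.

```bash
python3 -m handwheel '[{"slide":[0,0,0],"dr":[0,0,0],"jaw":48},{"slide":[0,0,0],"dr":[0,0,0],"jaw":48},{"slide":[0,0,0],"dr":[0,0,0],"jaw":48},{"slide":[0,0,0],"dr":[0,0,0],"jaw":48},{"slide":[0,0,0],"dr":[0,0,0],"jaw":48},{"slide":[0,0,0],"dr":[0,0,0],"jaw":48},{"slide":[0,0,0],"dr":[0,0,0],"jaw":48},{"slide":[0,0,0],"dr":[0,0,0],"jaw":48},{"slide":[0,0,0],"dr":[0,0,0],"jaw":48},{"slide":[0,0,0],"dr":[0,0,0],"jaw":48}]'
python3 -c "
from plant import ticket; print(ticket.hand_in())"
```

```text
t: 26.35
position: [0.5279, 0.1428, 0.2942]
ee_rot: [0.567, 0.423, -0.567, 0.422]
wrist_force: [0.0, -0.9, -0.3]
grip_width: 0.0408
the job is handed in; nothing more can be done
None
```

The reel of tape is hanging in the stand, released, with the gripper clear above it. I handed the job in at about 26 s of the 56 s allowed.

- **How it went in:** I lifted the reel from the cradle and turned it about 5° to match the stand. I felt for the lips (about 7 N), slid the axle back to the wall (about 5 N) and eased it off 1.5 mm. Then I lowered it past the rollers, which took about 4 N.
- **Seating:** The axle stopped exactly 24 mm below the lip contact. The vertical force on the wrist went from −5 N (the rollers pulling down) to +2 N (the seat carrying), as expected for fully home.
- **Last checks:** The scene and top cameras put the reel centre at z = 0.1438 and 0.1413, against a seat height of about 0.143. In plan it was within about 1–2 mm of the estimated seat. The wrist picture showed the axle level and centred.
- **Not measured:** I did not measure the bail angle, so "rollers snapped over" rests on the depth and the forces. I took no separate reading of the other things on the table; the arm never went near them. The networks' reports of the stand's position varied by a few mm, so I relied on the depth images and touch.

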